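Stand the phone in the bedside charging dock

TASK

Bedtime: take the blue-cased phone off the wooden easel and put it on charge. Stand it, same long edge down as now, in the slot of the white charging dock, fully home and upright, with the screen facing the dock's front; lower it in gently, and leave the clock radio, the mug and the remote where they are.

Things in the scene. Friction and masses are not known exactly. Their poses are not given: they have to be found in the camera images.
- phone: Phone in a blue case, black screen: a block 150 x 74 x 12 mm, about 0.2 kg, loose. Origin: middle of the long edge it rests on. Axes: y along the 150 mm, z from the resting edge across the 74 mm to its top edge, x through the 12 mm, out of the screen. It starts on the easel's ledges, top leaning back 15 degrees from vertical, away from the screen side. The resting edge stays lowest in the dock.
- phone_screen (a point): A point on the screen face, midway along the phone, 8 mm above its resting edge and 6 mm out from the phone's mid-plane; axes as the phone's.
- easel: Dark wooden easel, fixed; base 110 x 150 x 10 mm. Origin on the table below the phone's rest; z up, x horizontal, the way the screen faces, y along the phone. Two ledges, 52 mm either side of the middle, with 8 mm front lips, hold the phone's edge 30 mm up; prongs behind them reach 58 mm up its back. The middle 78 mm, and the phone's top 16 mm all along, are free front and back.
- dock: White charging dock, fixed; base 90 mm (x) by 194 mm (y), 14 mm thick. Origin on the table under its middle, z up, y along the slot, x horizontal towards its front (the side where the base's top carries a black strip along the slot, with a green lamp near its +y end).
- dock_slot (a point): Centre of the slot's floor, 14 mm above the table; axes as the dock's. Slot 162 mm long (y), 14.5 mm wide (x), walls 22 mm high and 16 mm thick; the side walls go on up as grey flares opening at 45 degrees for 6 mm, so the dock's top is 28 mm above the slot floor. The end walls have no flares.
- clock: White clock radio, 110 x 130 x 55 mm, loose, to be left alone. Origin: centre of underside.
- mug: Blue mug, 80 mm across and 90 mm high, loose, to be left alone. Origin: centre of underside.
- remote: Grey remote control lying flat, 160 x 45 x 20 mm, loose, to be left alone. Origin: centre of underside.

How it is judged:
At the end, for the whole second after the job is handed in: The phone stays standing (below 0.05 m/s) in the slot on its original resting edge: within 4 mm of the slot floor in height, 4 mm of the slot centre line and 9 mm of its middle lengthwise, along the slot within 0.15 rad, at most 0.14 rad from upright, screen facing the dock front (x of phone in the frame of dock_slot between -0.004 and 0.004 m and y of phone in the frame of dock_slot between -0.009 and 0.009 m and z of phone in the frame of dock_slot between -0.004 and 0.004 m and angle between phone's own z axis and vertical below 0.14 rad and angle between the x axis of phone and the x axis of dock, either way round below 0.15 rad and x of phone_screen in the frame of dock_slot above 0.001 m and linear speed of phone below 0.05 m/s); the robot touches nothing.
It fails at once if the phone is dropped into the slot (faster than 0.4 m/s in or just above it) (horizontal distance between phone and dock_slot below 0.03 m and z of phone in the frame of dock_slot below 0.04 m and linear speed of phone above 0.4 m/s).
It fails at once if the phone is knocked or pressed into the dock with more than 45 N (contact force between phone and dock above 45 N).
It fails at once if the clock is moved more than 20 mm (distance of clock from where it was at the start of the episode above 0.02 m).
It fails at once if the mug is moved more than 20 mm (distance of mug from where it was at the start of the episode above 0.02 m).
It fails at once if the remote is moved more than 20 mm (distance of remote from where it was at the start of the episode above 0.02 m).
It also fails if it takes over 45 s, if anything falls off the work surface, if the arm or the gripper's body presses on something with over 40 N, if the wrist force passes 120 N, or if a joint passes its speed limit or range.

ROBOT

A 7-joint arm with a two-finger parallel gripper is mounted at the origin on the work surface. World frame = base frame: x ahead of the robot, y to its left, z up, the work surface at z = 0. Lengths are in m, angles in rad, forces in N, time in s.
With the tool pointing down it reaches from about 0.425 to 0.925 m from the base axis. Payload 6.8 kg.
Tool frame: the origin (TCP) lies at the very end of the fingers, on their centre line; the grasp point (between the pads) lies 19 mm behind it; z points along the fingers, y is the line along which they close (so a half turn about z gives the same grasp; the last joint's range is limited). The gripper opens to 85 mm and grips with 20 to 120 N. Pads are 22 mm wide; open, the fingers measure 114 mm over their backs; the gripper's body (76 mm by 85 mm) begins 54 mm behind the grasp point. The pads swing forward as they close: fully open they stand 13 mm farther back than shut.
Start: joints at [-0.108, 0.477, 0.022, 1.555, -0.011, 1.109, -0.083], TCP at [0.675, 0, 0.231] pointing down, gripper open.
Joint ranges: [-2.96, 2.96], [-0.34, 2.1], [-1.41, 1.46], [0.24, 2.44], [-1.37, 4.51], [0.17, 1.92], [-2.96, 2.96]. Speed limits (rad/s): [2.39, 2.39, 3.14, 3.14, 3.14, 3.14, 3.14].

INTERFACE

Orientations are given as a unit quaternion [w, x, y, z].
In Python, from station import bot gives the robot as it stands.
- The arm moves only by the shell command python3 nudge.py 'ROWS' [FORCE]. ROWS is a JSON list of rows, 1 to 20 of them, each an object with the fields xyz (a list: dx, dy, dz in shares of the most that a row can go, 1 being 50 mm), turn (a turn about the tool's z in rad), jaw (the opening from 0.0 (shut) to 1.0 (fully open)); a field left out counts as zero (the opening has to be given); each row shifts and turns the commanded pose from where the row before left it, along the tool's axes as they then stand; what a row does not reach is not made up. A row lasts 1/10 s, in which the tool goes at most 0.05 m and 0.15 rad, less where a joint would pass 70% of its speed; a pose out of reach is approached as far as the arm can. The fingers move at their own pace and stop on an object; FORCE is the grip in N (left out, the last holds). Time passes only in rows, so rows that do not move let the fingers close. It prints the time, the measured TCP pose, the force, the opening and the grip force at its end. Input that does not fit is refused with a message, and nothing moves.
- bot.get_obs(): the state, without advancing time (a new reading comes with each control period).
- bot.read_camera(name): name is "scene" or "side" or "wrist"; returns the picture (384x512x3 uint8, blue, green, red); there is no depth.
- bot.camera_info(name): a dict with "vertical_fov" (degrees; the focal length in pixels is half the picture's height over the tangent of half this angle, whatever the lens; pixels are square), "cx", "cy" (the principal point, pixels), "k1" (the pictures are not rectified: a ray, as slopes to the right and down, at radius r is drawn at 1 + k1 r^2 times it, then the intrinsics apply), "view" (4x4, takes a point from world to camera coordinates); the wrist camera has in their place "hand_eye" (4x4, takes a point from camera to tool coordinates, whose origin is the TCP and whose axes are the flange's). Camera axes: x right, y up, looking along -z (the intrinsics and any distortion apply to the point x, -y, -z); pixel columns grow to the right and rows downward; lengths in m; the calibration is good to about 2 mm. A picture is of the moment at which its call begins: read the wrist's pose just before it. camera_info takes no time and is no camera call.
- bot.hand_in(): hands the job in; it is judged then, once.
The state is a dict: "t": time; "q": joint angles; "joint_vel": joint speeds; "joint_torque": joint torques, N m; "eef_pos": TCP position; "tool_rot": TCP orientation; "contact_force": force on the tool from outside, world axes, zero at the start; "torque": the same for the moment, N m; "gripper_width": opening from 0.0 (shut) to 1.0 (fully open); "grasp_force": force on a finger pad.
Only numpy, scipy, OpenCV 4.12 (cv2) and the standard library are available. Lean on these libraries where they do the work, as an engineer would, in place of code of your own. Each camera call takes 0.05 s, during which the arm holds its last target. There are 200 camera calls.

## Working session

There is one attempt and no reset: what is moved stays moved. The work goes in short steps, Python scripts to look and compute and a shell command to move; the robot and the scene stay as the last step left them, time stands still between calls to the robot, and variables do not carry over. Pictures are saved under pics/ and viewed, at most 10 in all, crops included, and the job is handed in when it is done.

```bash
mkdir -p pics; ls; python3 - <<'E'
from station import bot
import cv2, numpy as np
for n in ("scene","side","wrist"):
    i=bot.camera_info(n); print(n,{k:(np.round(v,4).tolist() if hasattr(v,'__len__') else v) for k,v in i.items()})
a=[bot.read_camera(n) for n in ("scene","side","wrist")]
for n,x in zip(("scene","side","wrist"),a): cv2.imwrite(f"pics/{n}0.png",x)
o=bot.get_obs(); print(o)
E
```

```text
nudge.py
pics
station.py
scene {'vertical_fov': 51.247420618434205, 'cx': 254.78768119420175, 'cy': 192.34846956375432, 'k1': -0.06956601271816586, 'view': [[0.164, 0.9864, -0.0132, -0.1226], [-0.5687, 0.1055, 0.8158, 0.3389], [0.8061, -0.1263, 0.5782, -1.6668], [0.0, 0.0, 0.0, 1.0]]}
side {'vertical_fov': 50.21342772207618, 'cx': 253.99516934725787, 'cy': 186.34214390829112, 'k1': -0.08561799608747006, 'view': [[0.8128, -0.5823, -0.0181, -0.5527], [0.3668, 0.4873, 0.7924, -0.311], [-0.4526, -0.6507, 0.6097, -1.0487], [0.0, 0.0, 0.0, 1.0]]}
wrist {'vertical_fov': 67.27814759324767, 'cx': 257.41660277489916, 'cy': 191.92834583027525, 'k1': 0.010281520309180742, 'hand_eye': [[0.0001, 0.963, 0.2693, 0.0676], [1.0, -0.0004, 0.0008, -0.0006], [0.0008, 0.2693, -0.963, -0.1434], [0.0, 0.0, 0.0, 1.0]]}
{'t': 0.15, 'q': array([-0.10811491,  0.47763638,  0.02236345,  1.55618393, -0.01148333,
        1.10930735, -0.08310578]), 'joint_vel': array([ 0.00080952, -0.00223113,  0.00279765, -0.005418  ,  0.00091372,
       -0.00022683,  0.00155235]), 'joint_torque': array([ 1.55385478e-03, -5.96924365e+01,  1.60940632e+00, -2.81490952e+01,
        1.26662746e-02,  6.56643446e-03,  5.58682734e-05]), 'eef_pos': array([ 6.74558284e-01, -9.92956659e-06,  2.30548923e-01]), 'tool_rot': array([-4.52545251e-04,  7.07099589e-01,  7.07113623e-01, -5.38333817e-04]), 'contact_force': array([ 0.00787756,  0.04435161, -0.28340031]), 'torque': array([0.04742222, 0.02912213, 0.00996401]), 'grasp_force': 0.0, 'gripper_width': 0.9993221905873708}
```

View pics/scene0.png

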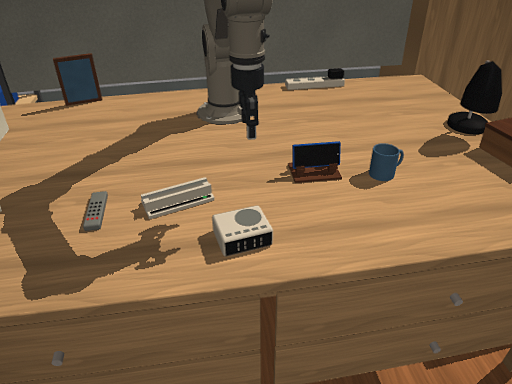

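View pics/side0.png

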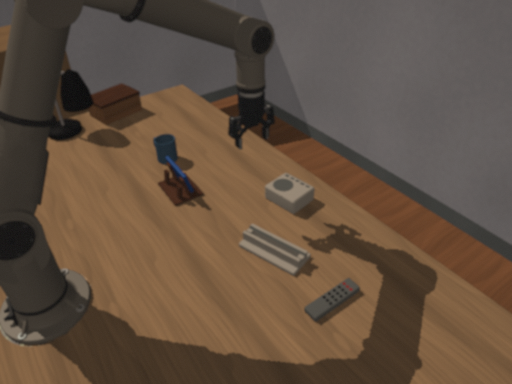

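The scene view shows the phone at (316,155), screen towards the scene camera, with the mug to its right at (385,160). The dock is at (178,198) with its strip side facing the camera, the clock at (242,230) and the remote at (96,210). I'll write helpers and get rough positions.

```bash
cat > h.py <<'E'
import numpy as np, cv2
from scipy.spatial.transform import Rotation as R
from scipy.optimize import least_squares
from station import bot
def cam(n,pos=None,rot=None):
    i=bot.camera_info(n); f=192/np.tan(np.radians(i['vertical_fov'])/2)
    if n=='wrist':
        T=np.eye(4); T[:3,:3]=R.from_quat(np.roll(rot,-1)).as_matrix(); T[:3,3]=pos
        V=np.linalg.inv(T@i['hand_eye'])
    else: V=np.array(i['view'])
    return V,f,i['cx'],i['cy'],i['k1']
def proj(c,P):
    V,f,cx,cy,k=c; p=np.atleast_2d(P)@V[:3,:3].T+V[:3,3]; s=p[:,:2]*[1,-1]/-p[:,2:]
    s=s*(1+k*(s**2).sum(1,keepdims=True)); return s*f+[cx,cy]
def ray(c,uv):
    V,f,cx,cy,k=c
    s=cv2.undistortPoints(np.array([[uv]],float),np.array([[f,0,cx],[0,f,cy],[0,0,1.]]),np.array([k,0,0,0.]))[0,0]
    Ri=V[:3,:3].T; d=Ri@[s[0],-s[1],-1]; return -Ri@V[:3,3],d/np.linalg.norm(d)
def onz(c,uv,z):
    o,d=ray(c,uv); return o+d*(z-o[2])/d[2]
def tri(obs):
    A=0;b=0
    for c,uv in obs:
        o,d=ray(c,uv); M=np.eye(3)-np.outer(d,d); A=A+M; b=b+M@o
    return np.linalg.solve(A,b)
def snap(name):
    "wrist picture with its pose saved"
    o=bot.get_obs(); im=bot.read_camera('wrist'); cv2.imwrite(f'pics/{name}.png',im)
    np.save(f'pics/{name}.npy',np.r_[o['eef_pos'],o['tool_rot']]); return o,im
def wcam(name):
    v=np.load(f'pics/{name}.npy'); return cam('wrist',v[:3],v[3:])
E
python3 - <<'E'
from h import *
s=cam('scene'); d=cam('side')
for n,uv,z in (('phoneTL',(293,145),.1),('phoneTR',(340,141),.1),('dockL',(143,196),.04),('dockR',(208,182),.04),('mug',(384,150),.09),('clock',(241,217),.055),('remote',(96,210),.02)):
    print(n,onz(s,uv,z).round(3))
for n,uv,z in (('dockA',(247,234),.04),('dockB',(305,262),.04),('phone',(180,172),.08)): print(n,onz(d,uv,z).round(3))
E
```

```text
phoneTL [0.516 0.157 0.1  ]
phoneTR [0.518 0.306 0.1  ]
dockL [ 0.617 -0.294  0.04 ]
dockR [ 0.58  -0.109  0.04 ]
mug [0.579 0.426 0.09 ]
clock [ 0.776 -0.039  0.055]
remote [ 0.632 -0.425  0.02 ]
dockA [ 0.56  -0.133  0.04 ]
dockB [ 0.624 -0.316  0.04 ]
phone [0.526 0.211 0.08 ]
```

Careful with the scale: shifts go in shares of 50 mm. That gives: -0.04 m is -0.8, -0.025 m is -0.5.

```bash
python3 nudge.py '[{"xyz":[-0.8,-0.5,0],"jaw":1},{"xyz":[-0.8,-0.5,0],"jaw":1},{"xyz":[-0.8,-0.5,0],"jaw":1},{"xyz":[-0.8,0,0],"jaw":1},{"jaw":1},{"jaw":1}]' && python3 -c "
from h import *; snap('d1')" && python3 nudge.py '[{"xyz":[-0.8,0,0],"jaw":1},{"xyz":[-0.8,0,0],"jaw":1},{"xyz":[-0.4,0,0],"jaw":1},{"jaw":1},{"jaw":1}]' && python3 -c "
from h import *; snap('d2')
a=cv2.imread('pics/d1.png');b=cv2.imread('pics/d2.png')
cv2.imwrite('pics/d.png',cv2.resize(np.vstack([a[:,:],b]),None,fx=.78,fy=.78,interpolation=cv2.INTER_AREA))"
```

```text
t: 0.75
eef_pos: [0.5996, -0.1612, 0.2311]
tool_rot: [-0.0, 0.708, 0.706, -0.0]
contact_force: [0.5, 0.5, -0.7]
gripper_width: 0.997
grasp_force: 0.0
t: 1.3
eef_pos: [0.6007, -0.258, 0.2309]
tool_rot: [-0.001, 0.706, 0.708, 0.0]
contact_force: [-0.1, 1.1, -0.6]
gripper_width: 1.002
grasp_force: 0.0
```

View pics/d1.png

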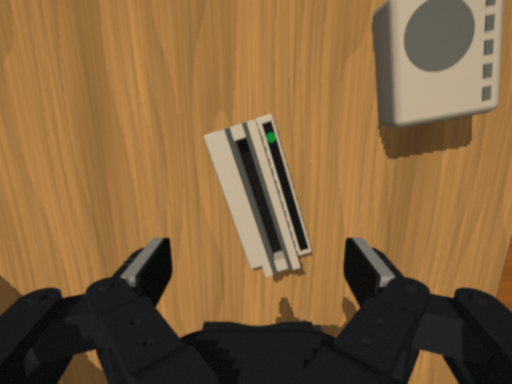

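View pics/d2.png

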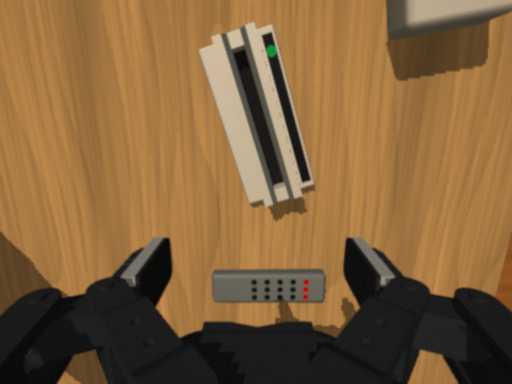

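The dock's base corners in the first wrist view are about (205,136), (272,114), (311,252) and (253,268). In the second they are about (200,49), (272,26), (313,185) and (249,203). The strip and green lamp lie on the world +x side. Next I'll take wrist views of the phone.

In the tool's units: 0.046 m is 0.92, -0.007 m is -0.14.

```bash
python3 nudge.py '[{"xyz":[0.92,-0.14,0],"jaw":1},{"xyz":[0.92,-0.14,0],"jaw":1},{"xyz":[0.92,-0.14,0],"jaw":1},{"xyz":[0.92,-0.14,0],"jaw":1},{"xyz":[0.92,-0.14,0],"jaw":1},{"xyz":[0.92,-0.14,0],"jaw":1},{"xyz":[0.92,-0.14,0],"jaw":1},{"xyz":[0.92,-0.14,0],"jaw":1},{"xyz":[0.92,-0.14,0],"jaw":1},{"xyz":[0.92,-0.14,0],"jaw":1},{"jaw":1},{"jaw":1}]' && python3 -c "
from h import *; snap('p1')" && python3 nudge.py '[{"xyz":[0.6,0.2,0],"jaw":1},{"xyz":[0.6,0.2,0],"jaw":1},{"xyz":[0.6,0.2,0],"jaw":1},{"jaw":1},{"jaw":1}]' && python3 -c "
from h import *; snap('p2')
a=cv2.imread('pics/d1.png')[85:285,190:320];b=cv2.imread('pics/d2.png')[10:210,190:320]
cv2.imwrite('pics/d.png',cv2.resize(np.hstack([a,b]),None,fx=3,fy=3,interpolation=cv2.INTER_CUBIC))
a=cv2.imread('pics/p1.png');b=cv2.imread('pics/p2.png')
cv2.imwrite('pics/p.png',cv2.resize(np.vstack([a[0:300],b[0:300]]),None,fx=1,fy=1))"
```

```text
t: 2.55
eef_pos: [0.5285, 0.2032, 0.2313]
tool_rot: [-0.0, 0.705, 0.709, 0.0]
contact_force: [-0.5, -0.7, -0.5]
gripper_width: 0.998
grasp_force: 0.0
t: 3.1
eef_pos: [0.5601, 0.2891, 0.2309]
tool_rot: [0.0, 0.707, 0.707, -0.0]
contact_force: [0.8, -1.4, 0.8]
gripper_width: 0.998
grasp_force: 0.0
```

View pics/d.png

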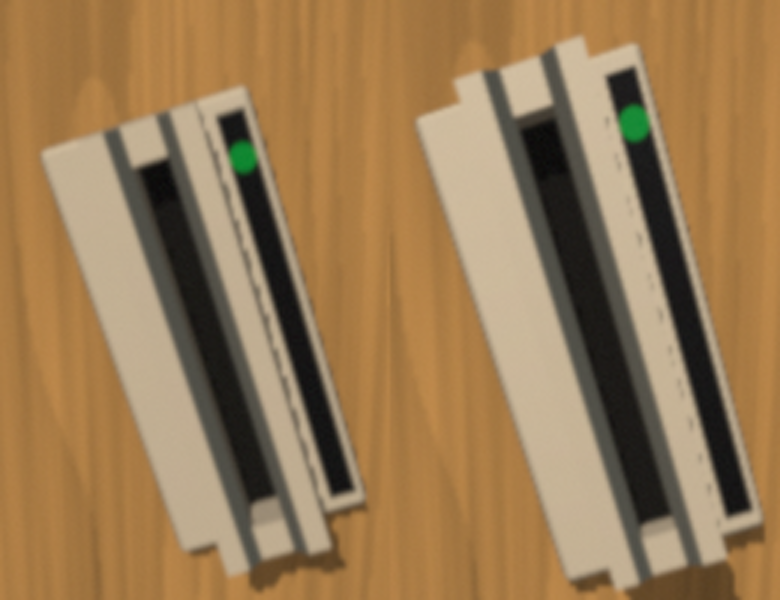

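View pics/p.png

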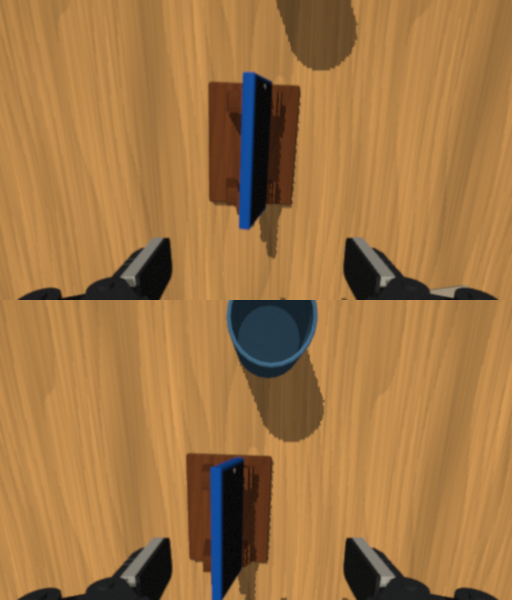

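The enlarged crop makes the dock corners and flare ends clear. The phone's blue top edge runs about (246,73) to (243,228) in p1. I'll view one magnified crop of the phone, and fit the dock at the same time.

```bash
cat > dock.py <<'E'
from h import *
M=np.array([[-45,97,14],[45,97,14],[45,-97,14],[-45,-97,14],[-13.25,97,42],[-7.25,97,36],[7.25,97,36],[13.25,97,42],[-13.25,-97,42],[-7.25,-97,36],[7.25,-97,36],[13.25,-97,42]])/1000
p1=np.array([(41,152),(245,87),(366,503),(184,551),(105,133),(119,129),(158,116),(171,112),(241,565),(258,560),(297,553),(307,550)])
p2=np.array([(416,118),(638,44),(763,523),(570,580),(483,72),(498,70),(541,55),(553,50),(635,580),(648,577),(686,563),(699,560)])
u1=(p1+.5)/3-.5+[190,85]; u2=(p2-[390,0]+.5)/3-.5+[190,10]
c1,c2=wcam('d1'),wcam('d2')
def pts(v,m=M): return R.from_euler('z',v[3]).apply(m)+v[:3]
def f(v): return np.r_[proj(c1,pts(v))-u1,proj(c2,pts(v))-u2].ravel()
s=least_squares(f,[.6,-.205,0,.2],loss='soft_l1'); print('dock x y z yaw',s.x.round(4)); print(f(s.x).reshape(-1,2).round(1).tolist())
g=[s.x]
for c,u in((c1,u1),(c2,u2)):
    w=least_squares(lambda v:(proj(c,pts([v[0],v[1],0,v[2]]))-u).ravel(),[.6,-.2,.2]).x; print(w.round(4))
E
python3 dock.py; python3 -c "
import cv2,numpy as np
a=cv2.imread('pics/p1.png')[60:250,200:325];b=cv2.imread('pics/p2.png')[140:330,165:290]
cv2.imwrite('pics/pz.png',cv2.resize(np.hstack([a,b]),None,fx=3,fy=3,interpolation=cv2.INTER_CUBIC))"
```

```text
dock x y z yaw [ 0.602  -0.2018 -0.0029  0.296 ]
[[-0.9, -0.1], [0.9, -0.6], [-0.1, -0.6], [-1.4, 0.4], [-0.5, -0.1], [0.4, -0.6], [-0.7, -0.1], [-0.2, -0.2], [2.2, 0.6], [0.6, -1.4], [-1.8, -1.9], [-0.3, 0.3], [-0.9, 0.3], [0.6, -0.6], [0.2, 0.5], [-1.7, 0.6], [-0.0, 0.4], [1.0, 0.7], [-0.3, 1.2], [0.8, -0.6], [0.7, 0.5], [0.8, -1.3], [-0.6, 0.1], [0.4, 1.1]]
[ 0.6022 -0.2016  0.295 ]
[ 0.6019 -0.2017  0.2973]
```

View pics/pz.png

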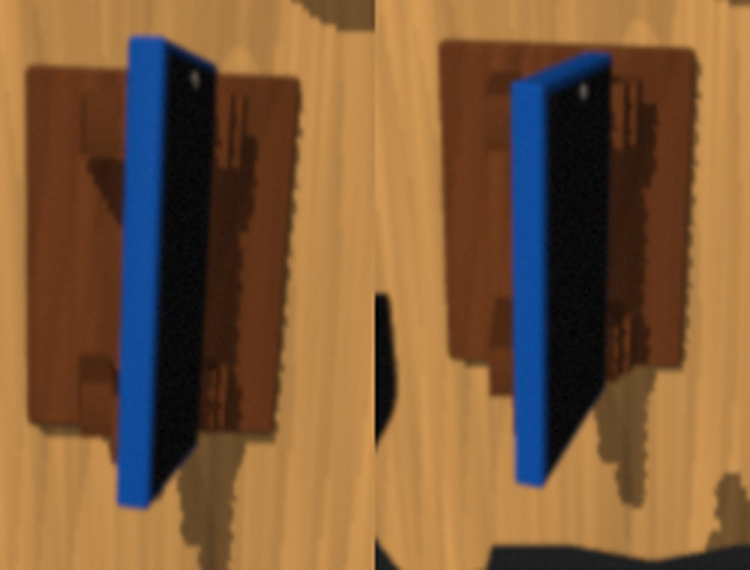

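```bash
cat > phone.py <<'E'
from h import *
M=np.array([[-6,75,74],[6,75,74],[-6,-75,74],[6,-75,74],[6,75,0],[6,-75,0]])/1000
a=np.array([(131,37),(164,38),(118,505),(147,508),(216,67),(197,440)]); b=np.array([(513,83),(548,85),(516,485),(541,488),(611,57),(605,390)])
u1=(a+.5)/3-.5+[200,60]; u2=(b-[375,0]+.5)/3-.5+[165,140]
c1,c2=wcam('p1'),wcam('p2')
def pts(v): return R.from_euler('ZY',[v[3],v[4]]).apply(M)+v[:3]
def f(v): return np.r_[proj(c1,pts(v))-u1,proj(c2,pts(v))-u2].ravel()
s=least_squares(f,[.53,.23,.03,0,-.26],loss='soft_l1'); print('phone x y z yaw tilt',s.x.round(4)); print(f(s.x).reshape(-1,2).round(1).tolist())
print(pts(s.x).round(4))
E
python3 phone.py
```

```text
phone x y z yaw tilt [ 0.5343  0.2283  0.0276 -0.0376 -0.242 ]
[[-0.9, 0.2], [1.2, 0.1], [-0.9, 0.4], [0.6, 1.0], [0.1, -0.5], [-0.4, 1.7], [-0.3, -0.1], [-0.3, 0.3], [-0.4, -0.9], [1.4, 0.0], [0.6, -1.3], [-0.1, -1.1]]
[[0.5136 0.3042 0.098 ]
 [0.5252 0.3037 0.1009]
 [0.5079 0.1543 0.098 ]
 [0.5196 0.1538 0.1009]
 [0.5429 0.3031 0.029 ]
 [0.5373 0.1532 0.029 ]]
```

Phone bottom edge is at about (0.534, 0.228, 0.029) with yaw -0.04. I'll centre the gripper over that edge so the closing back pad swings the phone upright, then check the pose before closing.

```bash
python3 nudge.py '[{"xyz":[-0.6,-0.24,0],"jaw":1},{"xyz":[-0.62,-0.26,0],"jaw":1},{"xyz":[0,0,0.4],"turn":0.038,"jaw":1},{"xyz":[0,0,0.8],"jaw":1},{"xyz":[0,0,0.8],"jaw":1},{"xyz":[0,0,0.7],"jaw":1},{"xyz":[0,0,0.6],"jaw":1},{"jaw":1},{"jaw":1},{"jaw":1}]' 30; python3 -c "
from h import *; snap('g1')"
```

```text
t: 4.15
eef_pos: [0.5364, 0.2289, 0.0684]
tool_rot: [0.001, 0.721, 0.693, 0.001]
contact_force: [-0.8, 0.1, 0.4]
gripper_width: 1.001
grasp_force: 0.0
```

In the tool's units: 0.001 m is 0.02.

```bash
python3 nudge.py '[{"xyz":[0,0,0.02],"jaw":0.7},{"jaw":0.5},{"jaw":0.4},{"jaw":0.35},{"jaw":0.3},{"jaw":0.25},{"jaw":0.2},{"jaw":0.15},{"jaw":0},{"jaw":0},{"jaw":0},{"jaw":0}]' 30; python3 -c "
from h import *; o,a=snap('g2'); b=bot.read_camera('scene'); s=bot.read_camera('side'); cv2.imwrite('pics/s2.png',b)
cv2.imwrite('pics/g2v.png',np.vstack([np.hstack([cv2.resize(b[110:210,260:400],(400,286),interpolation=2),cv2.resize(s[110:220,120:260],(400,314),interpolation=2)[:286]]),cv2.resize(a,(400,300)).repeat(1,1) if 0 else np.hstack([cv2.resize(a,(400,300)),np.zeros((300,400,3),np.uint8)])]))"
```

```text
t: 5.4
eef_pos: [0.5351, 0.229, 0.0653]
tool_rot: [0.0, 0.72, 0.694, 0.0]
contact_force: [0.2, 0.2, -1.1]
gripper_width: 0.135
grasp_force: 31.1
```

View pics/g2v.png

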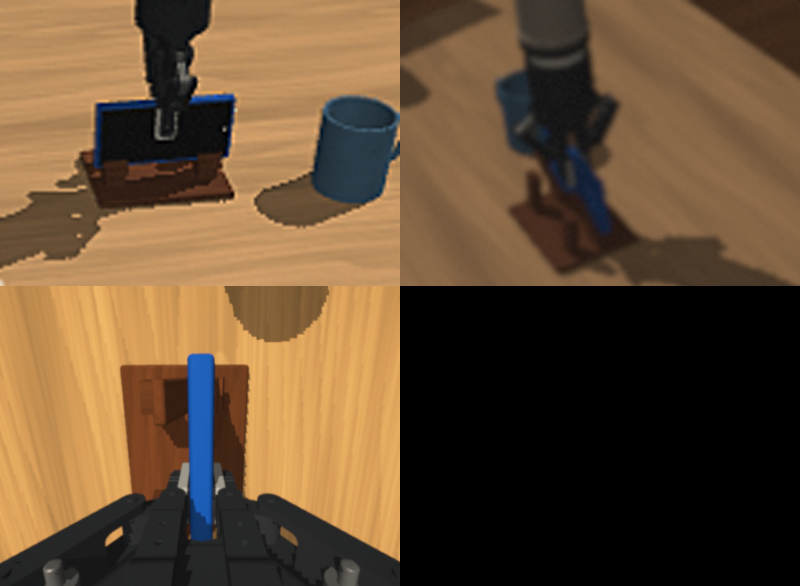

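The grip holds 31 N at an 11.5 mm opening and the phone is upright: the wrist view shows only its top edge, around (200,450) in the montage. I'll lift it straight up, turn it and carry it over the dock.

In the tool's units: -0.035 m is -0.7, -0.03 m is -0.6.

```bash
python3 nudge.py '[{"xyz":[0,0,-0.2],"jaw":0},{"xyz":[0,0,-0.4],"jaw":0},{"xyz":[0,0,-0.6],"jaw":0},{"xyz":[0,0,-0.7],"jaw":0},{"xyz":[0,0,-0.5],"turn":-0.084,"jaw":0},{"turn":-0.125,"jaw":0},{"turn":-0.125,"jaw":0},{"jaw":0}]' 40;  python3 nudge.py '[{"xyz":[-0.4,-0.06,0],"jaw":0},{"xyz":[-0.8,-0.12,0],"jaw":0},{"xyz":[-0.88,-0.12,0],"jaw":0},{"xyz":[-0.88,-0.12,0],"jaw":0},{"xyz":[-0.88,-0.12,0],"jaw":0},{"xyz":[-0.88,-0.12,0],"jaw":0},{"xyz":[-0.88,-0.12,0],"jaw":0},{"xyz":[-0.88,-0.12,0],"jaw":0},{"xyz":[-0.88,-0.12,0],"jaw":0},{"xyz":[-0.8,-0.12,0],"jaw":0},{"xyz":[-0.48,-0.1,0],"jaw":0},{"jaw":0},{"jaw":0},{"jaw":0},{"jaw":0}]'; python3 -c "
from h import *; o,a=snap('c1'); b=bot.read_camera('scene'); s=bot.read_camera('side'); cv2.imwrite('pics/s3.png',b); cv2.imwrite('pics/e3.png',s)
print(o['eef_pos'],o['tool_rot'],o['contact_force'],o['torque'])
cv2.imwrite('pics/c1v.png',np.vstack([np.hstack([cv2.resize(b[110:230,120:250],(400,369),interpolation=2)[:300],cv2.resize(s[160:290,220:360],(400,371),interpolation=2)[:300]]),np.hstack([cv2.resize(a,(400,300)),cv2.resize(a[190:340,150:350],(400,300),interpolation=2)])]))"
```

```text
t: 6.35
eef_pos: [0.5348, 0.2287, 0.1859]
tool_rot: [-0.0, 0.595, 0.804, 0.0]
contact_force: [0.4, -0.0, -1.6]
gripper_width: 0.135
grasp_force: 40.2
t: 7.85
eef_pos: [0.6019, -0.2004, 0.1853]
tool_rot: [-0.0, 0.595, 0.804, 0.0]
contact_force: [-0.6, -0.5, -3.3]
gripper_width: 0.134
grasp_force: 40.2
[ 0.6018696  -0.20044962  0.1853114 ] [-3.09504755e-04  5.94531320e-01  8.04072334e-01  3.07922308e-04] [-0.58005604 -0.49318306 -3.32534012] [ 0.06202958  0.01308784 -0.00350332]
```

View pics/c1v.png

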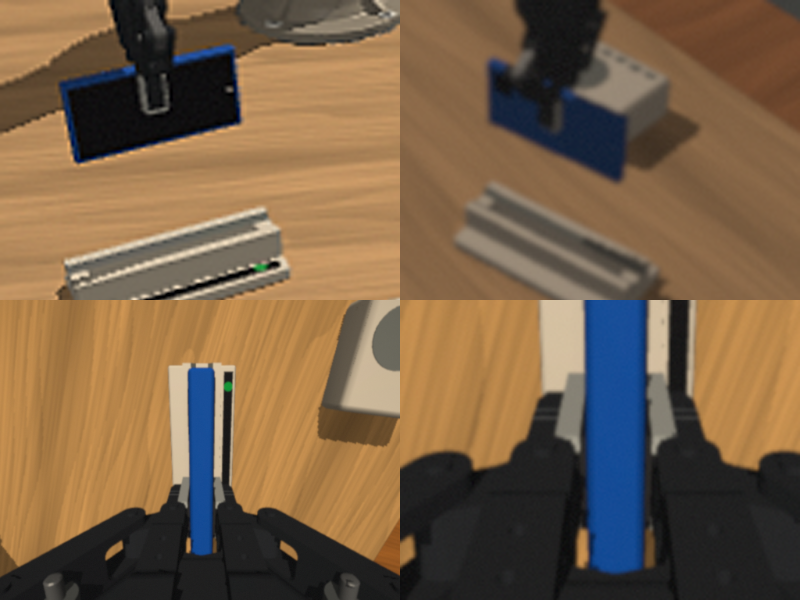

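```bash
cat > fit2.py <<'E'
from h import *
S,E,W=cam('scene'),cam('side'),wcam('c1'); v0=np.load('pics/c1.npy')
cv=lambda a,k,o:(np.array(a)+.5)/k-.5+o
P=np.array([[6,-75,74],[6,75,74],[6,75,0],[6,-75,0]])/1e3
Q=np.array([[-6,75,74],[-6,75,0],[-6,-75,0],[-6,-75,74]])/1e3
T=np.array([[-6,75,74],[6,75,74]])/1e3
us=cv([(61,82),(233,47),(241,123),(78,162)],400/130,[120,110]); ue=cv([(90,60),(90,122),(224,181),(229,115)],400/140,[220,160]); uw=np.array([(242,88),(274,88)])
def tr(v,m): return R.from_euler('ZYX',v[3:]).apply(m)+v[:3]
def f(v): return np.r_[proj(S,tr(v,P))-us,proj(E,tr(v,Q))-ue,(proj(W,tr(v,T))-uw)].ravel()
s=least_squares(f,[.602,-.2,.148,.296,0,0]); print(s.x.round(4),'tcp-bottom',(v0[2]-s.x[2]).round(4)); print(f(s.x).reshape(-1,2).round(1).tolist())
Y=R.from_quat(np.roll(v0[3:],-1)).as_matrix(); print('tool yaw',np.arctan2(Y[1,1],Y[0,1]))
w=least_squares(lambda p:(proj(W,R.from_euler('z',.297).apply(T+[0,p[0],0])+v0[:3]+[0,0,p[1]-.074])-uw).ravel(),[0,.037]).x; print('wrist-only: y off, bottom-rel',w)
# expected wrist pixels of the dock's far base corners for current estimate
D=np.array([[-45,97,14],[45,97,14]])/1e3; print(proj(W,R.from_euler('z',.296).apply(D)+[.602,-.2018,0]))
E
python3 fit2.py; python3 -c "
import cv2;a=cv2.imread('pics/c1.png');cv2.imwrite('pics/c1z.png',cv2.resize(a[75:275,200:320],None,fx=3,fy=3,interpolation=2))"
```

```text
[ 0.6064 -0.2013  0.1536  0.337  -0.0231 -0.034 ] tcp-bottom 0.0317
[[0.2, 0.7], [0.6, 0.3], [-0.1, 0.7], [-1.1, 0.7], [-2.6, 0.4], [-0.8, 0.2], [-0.6, -1.3], [-2.2, -0.3], [-1.6, 1.1], [1.8, -0.5]]
tool yaw 0.29743085032408145
wrist-only: y off, bottom-rel [0.00124737 0.02689608]
[[214.3393642   82.93978795]
 [302.31295499  83.07839607]]
```

View pics/c1z.png

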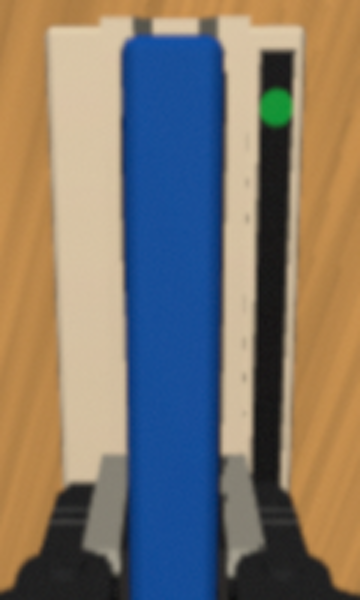

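In the magnified wrist view the dock centre line (column ~176) and the phone's (~173) are parallel and agree to about 0.5 mm once perspective is allowed for. Lengthwise the phone is about 3 mm too far towards +y. I'll correct that, then lower it in stages.

In the tool's units: 0.03 m is 0.6, 0.025 m is 0.5.

```bash
python3 nudge.py '[{"xyz":[-0.06,0.008,0.4],"jaw":0},{"xyz":[0,0,0.6],"jaw":0},{"xyz":[0,0,0.5],"jaw":0},{"xyz":[0,0,0.2],"jaw":0},{"xyz":[0,0,0.16],"jaw":0},{"jaw":0},{"jaw":0},{"jaw":0}]'; python3 nudge.py '[{"xyz":[0,0,0.12],"jaw":0},{"xyz":[0,0,0.12],"jaw":0},{"xyz":[0,0,0.12],"jaw":0},{"xyz":[0,0,0.1],"jaw":0},{"jaw":0},{"jaw":0}]'
```

```text
t: 8.8
eef_pos: [0.6039, -0.2053, 0.0936]
tool_rot: [0.001, 0.595, 0.804, 0.0]
contact_force: [0.8, -0.2, -1.9]
gripper_width: 0.13
grasp_force: 40.1
t: 9.4
eef_pos: [0.603, -0.2049, 0.069]
tool_rot: [-0.0, 0.595, 0.804, -0.0]
contact_force: [0.5, 0.2, -2.4]
gripper_width: 0.137
grasp_force: 40.2
```

```bash
python3 nudge.py '[{"xyz":[0,0,0.1],"jaw":0},{"xyz":[0,0,0.08],"jaw":0},{"xyz":[0,0,0.06],"jaw":0},{"jaw":0},{"jaw":0}]'; python3 nudge.py '[{"xyz":[0,0,0.04],"jaw":0},{"xyz":[0,0,0.02],"jaw":0},{"jaw":0},{"jaw":0}]'
```

```text
t: 9.9
eef_pos: [0.603, -0.2049, 0.0571]
tool_rot: [-0.0, 0.595, 0.804, 0.0]
contact_force: [0.0, -0.0, -2.3]
gripper_width: 0.133
grasp_force: 40.1
t: 10.3
eef_pos: [0.603, -0.205, 0.0543]
tool_rot: [0.0, 0.595, 0.804, 0.0]
contact_force: [1.0, -0.9, -2.0]
gripper_width: 0.135
grasp_force: 40.2
```

In the tool's units: 0.001 m is 0.02.

```bash
python3 nudge.py '[{"xyz":[0,0,0.02],"jaw":0},{"xyz":[0,0,0.02],"jaw":0},{"jaw":0},{"jaw":0}]'; python3 nudge.py '[{"xyz":[0,0,0.02],"jaw":0},{"jaw":0},{"jaw":0}]';python3 nudge.py '[{"xyz":[0,0,0.02],"jaw":0},{"jaw":0},{"jaw":0}]'; python3 -c "
from h import *; o,a=snap('f1'); b=bot.read_camera('scene'); s=bot.read_camera('side')
cv2.imwrite('pics/f1v.png',np.vstack([np.hstack([cv2.resize(b[130:230,120:250],(400,307),interpolation=2)[:300],cv2.resize(s[190:290,220:353],(400,300),interpolation=2)[:300]]),np.hstack([cv2.resize(a,(400,300)),cv2.resize(a[70:270,190:330],(210,300),interpolation=2),np.zeros((300,190,3),np.uint8)])]))"
```

```text
t: 10.7
eef_pos: [0.603, -0.205, 0.0522]
tool_rot: [0.0, 0.595, 0.804, 0.0]
contact_force: [2.1, -0.2, -2.9]
gripper_width: 0.137
grasp_force: 40.2
t: 11.0
eef_pos: [0.603, -0.2051, 0.0513]
tool_rot: [0.0, 0.595, 0.804, 0.0]
contact_force: [1.4, 0.2, -2.5]
gripper_width: 0.14
grasp_force: 40.2
t: 11.3
eef_pos: [0.603, -0.205, 0.0503]
tool_rot: [0.0, 0.595, 0.804, 0.0]
contact_force: [1.5, 0.0, -3.4]
gripper_width: 0.136
grasp_force: 40.2
```

```bash
for k in 1; do python3 nudge.py '[{"xyz":[0,0,0.02],"jaw":0},{"jaw":0},{"jaw":0}]' | grep -E 'eef|contact'; python3 nudge.py '[{"xyz":[0,0,0.02],"jaw":0},{"jaw":0},{"jaw":0}]' | grep -E 'eef|contact'; done
```

```text
eef_pos: [0.603, -0.205, 0.0493]
contact_force: [1.0, 0.5, -2.3]
eef_pos: [0.603, -0.205, 0.0483]
contact_force: [1.2, -0.1, -2.4]
```

In the tool's units: 0.001 m is 0.02.

```bash
python3 nudge.py '[{"xyz":[0,0,0.02],"jaw":0},{"jaw":0},{"jaw":0}]' | grep -E 'eef|contact'; python3 - <<'E'
from h import *
# phone top-edge (blue) far end row in the wrist picture: before (c1) and now (f1)
for n in ('c1','f1'):
    a=cv2.imread(f'pics/{n}.png').astype(int); m=(a[...,0]>a[...,2]+60)&(a[...,0]>110); m[:, :235]=0; m[:,285:]=0
    r=np.where(m.sum(1)>15)[0]; print(n,r.min(),r.max(),[ (np.where(m[k])[0].min(),np.where(m[k])[0].max()) for k in (r.min()+5,150,200)])
E
```

```text
eef_pos: [0.6031, -0.205, 0.048]
contact_force: [-1.8, 1.4, 6.4]
c1 87 324 [(np.int64(241), np.int64(273)), (np.int64(242), np.int64(272)), (np.int64(243), np.int64(271))]
f1 86 324 [(np.int64(241), np.int64(272)), (np.int64(242), np.int64(272)), (np.int64(243), np.int64(271))]
```

The floor was felt at TCP z 0.048, with about 9 N of contact, which matches the expected 0.034-0.036 m from TCP to the phone's lower edge. I'll release gently and retreat upwards.

In the tool's units: -0.045 m is -0.9, -0.04 m is -0.8.

```bash
python3 nudge.py '[{"jaw":0.16},{"jaw":0.18},{"jaw":0.22},{"jaw":0.3},{"jaw":0.4},{"jaw":0.5},{"jaw":0.5}]' 20; python3 nudge.py '[{"xyz":[0,0,-0.2],"jaw":0.5},{"xyz":[0,0,-0.6],"jaw":0.5},{"xyz":[0,0,-0.8],"jaw":0.6},{"xyz":[0,0,-0.9],"jaw":0.8},{"xyz":[0,0,-0.9],"jaw":1},{"jaw":1},{"jaw":1},{"jaw":1}]'; python3 - <<'E'
from h import *
o,a=snap('h1'); b=bot.read_camera('scene'); s=bot.read_camera('side'); cv2.imwrite('pics/sh.png',b); cv2.imwrite('pics/eh.png',s)
W=wcam('h1'); m=(a[...,0].astype(int)>a[...,2].astype(int)+60)&(a[...,0]>100)
n,l,st,c=cv2.connectedComponentsWithStats(m.astype(np.uint8)); k=1+st[1:,4].argmax(); mm=(l==k)
print(st[k]); r=cv2.minAreaRect(np.argwhere(mm)[:,::-1].astype(np.float32)); box=cv2.boxPoints(r); print(box.round(1).tolist())
for z in (.088,): 
    w=np.array([onz(W,p,z) for p in box]); loc=R.from_euler('z',-.296).apply(w-[.602,-.2018,0]); print('top face corners in dock frame\n',loc.round(4)); print(loc.mean(0).round(4))
E
```

```text
t: 13.05
eef_pos: [0.603, -0.2051, 0.0473]
tool_rot: [-0.0, 0.595, 0.804, -0.0]
contact_force: [0.1, 0.1, -0.1]
gripper_width: 0.501
grasp_force: 0.0
t: 13.85
eef_pos: [0.6022, -0.2048, 0.2165]
tool_rot: [-0.001, 0.595, 0.804, -0.0]
contact_force: [0.4, -0.2, -0.6]
gripper_width: 1.0
grasp_force: 0.0
[ 253  103   12  150 1705]
[[253.0, 252.0], [253.0, 103.0], [264.0, 103.0], [264.0, 252.0]]
top face corners in dock frame
 [[-0.0065 -0.0758  0.088 ]
 [-0.0059  0.0721  0.088 ]
 [ 0.004   0.0721  0.088 ]
 [ 0.0049 -0.0758  0.088 ]]
[-0.0009 -0.0019  0.088 ]
```

The phone's top edge is centred at (-1, -2) mm in the dock frame at the expected height. It is straight and standing free, and nothing touches the robot, so I'm handing in.

```bash
python3 -c "
from station import bot; print(bot.hand_in())"
```

```text
the job is handed in; nothing more can be done
None
```

The phone stands in the dock slot, upright with its screen to the front and centred to about 2 mm by the last wrist picture. The arm is clear, the clock, mug and remote were never touched, and the job is handed in; no verdict was shown.

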